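# Measure the piston depth of an open model-car damper

### The arm

A 6-joint arm with a two-finger parallel gripper is mounted at the origin on the work surface. World frame = base frame: x ahead of the robot, y to its left, z up, the work surface at z = 0. Lengths are in m, angles in rad, forces in N, time in s.
With the tool pointing down it reaches from about 0.3 to 0.875 m from the base axis. Payload 6.4 kg.
Tool frame: the origin (TCP) lies at the centre of the arm's flange, where the gripper is bolted on; the fingertips stand 166 mm ahead of it and the grasp point (between the pads) lies 147 mm ahead of it (manip.tip_extent is the distance from the TCP to the fingertips, in m); y points along the fingers, z is the direction in which the jaws open and shut, and the axes are right-handed (so a half turn about y gives the same grasp; the last joint's range is limited). The gripper opens to 88 mm and grips with 3 to 60 N. Pads are 18 mm wide; open, the fingers measure 123 mm over their backs; the gripper's body (75 mm by 187 mm) begins 45 mm behind the grasp point.
Start: joints at [1.027, 0.181, 1.607, -0, 1.354, -0.206], TCP at [0.191, 0.543, 0.405] pointing down, gripper open.
Joint ranges: [-2.99, 2.99], [-0.89, 2.07], [0.3, 2.58], [-1.14, 4.28], [0, 2.63], [-3.12, 3.12]. Speed limits (rad/s): [2.57, 2.57, 3.01, 3.14, 3.14, 3.14].

### API

Orientations are given as a unit quaternion [w, x, y, z].
In Python, from cell import telemetry, optics, manip gives the robot as it stands. The module is installed in compiled form; this text tells all that it offers.
- The arm moves only by the tool step_arm, never from a script. Its argument "steps" is a list of rows, each a list of 3 entries, a list of its own where there are three numbers: the finger opening in cm, from 0 to 8.81, then the shift along the tool's x, y, z in cm, then the turn about the tool's y in degrees. In form: [[hand, [dx, dy, dz], turn], ...]. A call has 1 to 5 rows; each row is the pose to reach, as a shift and turn from the pose commanded when the call began, along the tool's axes at that moment; what a row does not reach only later rows make up. A row lasts 1/12 s, in which the tool goes at most 41.7 mm and 7.16 degrees, less where a joint would pass 70% of its speed; a pose out of reach is approached as far as the arm can. A call with a gripper value outside its range is refused whole. The fingers move at their own pace and stop on an object; the grip force is fixed at half the most. Time passes only in rows, so rows that repeat a pose let the fingers close. It gives the time, the measured TCP pose, the force and the opening at its end, in the units of the state.
- telemetry.sense(): the state, without advancing time (a new reading comes with each control period).
- optics.grab_frame(name): name is "side" or "top" or "wrist"; returns the picture (400x640x3 uint8, blue, green, red); there is no depth.
- optics.get_calibration(name): a dict with "fov_y" (degrees; the focal length in pixels is half the picture's height over the tangent of half this angle, whatever the lens; pixels are square), "cx", "cy" (the principal point, pixels), "extrinsics" (4x4, takes a point from camera to world coordinates). Camera axes: x right, y up, looking along -z (the intrinsics and any distortion apply to the point x, -y, -z); pixel columns grow to the right and rows downward; lengths in m; the calibration is good to about 2 mm. A picture is of the moment at which its call begins: read the wrist's pose just before it. get_calibration takes no time and is no camera call; for the wrist camera it gives the pose at the moment of the call.
- manip.close_job(): hands the job in, once; it reports no verdict.
The state is a dict: "time_s": time; "joint_positions": joint angles; "joint_vel": joint speeds; "joint_efforts": joint torques, N m; "tcp_pos": TCP position; "tcp_rot": TCP orientation; "ft_force": force on the tool from outside, world axes, zero at the start; "ft_torque": the same for the moment, N m; "grip_width": opening from 0.0 (shut) to 1.0 (fully open).
Only numpy, scipy, OpenCV 4.12 (cv2) and the standard library are available. Lean on these libraries where they do the work, as an engineer would, in place of code of your own. Each camera call takes 0.05 s, during which the arm holds its last target. There are 200 camera calls.

### The job

One of the three dampers in the stand has its cap off: measure how deep its piston sits. Stand the depth gauge flat and centred across the open rim, then push the gauge's rod down by its knob until it just rests on the piston; press lightly, because only the seal's friction holds the piston and it must not be forced down. Let go and leave the gauge standing there with its rod on the piston so that the depth can be read, with nothing else on the bench disturbed.

Things in the scene. Friction and masses are not known exactly. Their poses are not given: they have to be found in the camera images.
- gauge: Depth gauge, 0.32 kg, loose, standing upright on its base: a plain steel beam 84 mm (own x) by 22 mm (own y), 10 mm high, flat below. On its middle an upright dark body 30 mm (x) by 20 mm (y), from 10 to 48 mm above the underside, with a blank display on both y faces; a steel rod with a knob on top slides upright through the middle. Origin: centre of the base's underside; z up.
- gauge_grip (a point): Point inside the gauge's dark body on the rod's axis, 36 mm above the base's underside; a good height to grip the gauge across own y (20 mm).
- knob_top (a point): Centre of the top face of the rod's knob (steel, 14 mm across, 10 mm high). With the rod drawn up the knob's top is 88 to 90 mm above the gauge's underside and 40 to 42 mm above the dark body; it goes down with the rod.
- travel (a joint): Travel of the gauge's rod in m: 0 when its tip is flush with the base's underside, positive when it stands out below by that much, so on the rim it reads the depth. Range -0.002 to 0.028; starts drawn up at about -0.0015. The rod slides stiffly (about 1.5 N) and stays where it is left.
- rod: The gauge's round rod, 5 mm diameter, 78 mm from its tip to the underside of the knob. Origin: centre of the lower tip. Fixed to the knob, moves with the travel.
- damper: The damper without a cap: aluminium tube, 28 mm outer and 20 mm inner diameter, upright, open at the top, with a dark collar (41 mm wide, 9 mm high) that rests on the stand's plate. Fixed. Origin: on its axis at the underside of that collar, 30 mm below the rim. The flat white piston inside fills the bore.
- damper_rim (a point): Centre of the open damper's mouth, at the height of its flat rim. The piston's face lies 7 to 25 mm below; how deep is to be found out by feel. It is held by its seal only: it stands still under less than about 15 N and slides down under more.
- stand: The fixed aluminium damper stand: a plate 66 mm (own x) by 236 mm (own y), its top 86 mm above the bench, on two upright end plates. It carries three dampers in a row along its own y, 70 mm apart; the open one can be at either end or in the middle. Origin: on the bench below the middle of the plate.
- capped_a: A finished damper in the stand with a dark screwed-on cap and an eyelet; fixed. Origin as for the open damper; its top is 57 mm above that, 27 mm above the level of the open rim.
- capped_b: The other finished damper, alike.
- cap: The open damper's cap lying on the bench, 33 mm diameter, 33 mm high with its eyelet; loose, to be left alone. Origin: centre of its underside.
- spring: Steel coil spring standing on end, 36 mm diameter, 60 mm high; loose, to be left alone. Origin: centre of its underside.
- oil: White plastic bottle, 42 mm diameter, 105 mm high; loose, to be left alone. Origin: centre of its underside.
- wheel: Model-car wheel with rubber tyre lying on its side, 113 mm diameter, 48 mm high; loose, to be left alone. Origin: centre of its underside.
Not all that is in view belongs to the job. What is shaped like the gauge but brown, orange or pink is not meant.

How it is judged:
On the way, in this order (a step that is already met when the one before it is completed fails the run):
1. the gauge stands flat on the open damper's rim, its rod over the bore and not yet down (horizontal distance between gauge and damper_rim below 0.006 m and z of gauge in the frame of damper_rim between -0.0015 and 0.0015 m and angle between gauge's own z axis and vertical below 0.035 rad and contact force between rod and damper below 0.05 N), for 0.2 s.
2. the rod is down on the piston and presses on it lightly (contact force between rod and damper above 0.5 N and value of joint travel above 0.005 m and horizontal distance between gauge and damper_rim below 0.006 m and z of gauge in the frame of damper_rim below 0.0015 m and angle between gauge's own z axis and vertical below 0.035 rad), for 0.2 s.
At the end, for the whole second after the job is handed in: The gauge stands by itself, still, flat on the open damper's rim (underside within 1.5 mm of the rim's height, tilted less than 2 degrees, rod within 6 mm of the bore's axis), and its rod still touches the piston (contact of more than 0.1 N) (horizontal distance between gauge and damper_rim below 0.006 m and z of gauge in the frame of damper_rim between -0.0015 and 0.0015 m and angle between gauge's own z axis and vertical below 0.035 rad and value of joint travel above 0.005 m and contact force between rod and damper above 0.1 N and linear speed of gauge below 0.01 m/s).
It fails at once if the rod pushes on the piston with more than 14 N, at which it is about to be forced down (contact force between rod and damper above 14 N).
It fails at once if the cap, the spring, the bottle or the wheel is moved by more than 15 mm (distance of any of cap, spring, oil, wheel from where it was at the start of the episode above 0.015 m).
It also fails if it takes over 67 s, if anything falls off the work surface, if the arm or the gripper's body presses on something with over 40 N, if the wrist force passes 120 N, or if a joint passes its speed limit or range.

## Working session

There is one attempt and no reset: what is moved stays moved. The work goes in short steps, Python scripts to look and compute and a tool call to move; the robot and the scene stay as the last step left them, time stands still between calls to the robot, and variables do not carry over. Pictures are saved under pics/ and viewed, about 8 in all and at most 12, crops included, and the job is handed in when it is done.

Besides the shell and the picture viewer there is one more tool, called as a command line: name --argument value ..., lists and objects as JSON in quotes. step_arm: Moves the arm, as the interface text tells. Its arguments: {"type":"object","properties":{"steps":{"type":"array"}},"required":["steps"]}

```bash
mkdir -p pics; cat > h.py <<'E'
import numpy as np, cv2
from cell import telemetry, optics, manip
from scipy.spatial.transform import Rotation as R
def rot(s): 
    w,x,y,z=s['tcp_rot']; return R.from_quat([x,y,z,w]).as_matrix()
def ray(c,u,v):
    f=200/np.tan(np.radians(c['fov_y'])/2); E=np.array(c['extrinsics'])
    d=E[:3,:3]@np.array([(u-c['cx'])/f,-(v-c['cy'])/f,-1]); return E[:3,3],d
def onz(c,u,v,z):
    o,d=ray(c,u,v); return o+d*(z-o[2])/d[2]
def proj(c,p):
    f=200/np.tan(np.radians(c['fov_y'])/2); E=np.array(c['extrinsics'])
    q=E[:3,:3].T@(np.array(p)-E[:3,3]); return c['cx']-f*q[0]/q[2], c['cy']+f*q[1]/q[2]
E
python3 - <<'E'
from h import *
s=telemetry.sense(); print(s); print(rot(s))
for n in("top","side","wrist"):
    c=optics.get_calibration(n); print(n,c); cv2.imwrite(f"pics/{n}0.png",optics.grab_frame(n))
E
```

```text
{'time_s': 0.0, 'joint_positions': array([ 1.02668961e+00,  1.81533371e-01,  1.60800506e+00, -4.25966305e-05,
        1.35377496e+00, -2.06319177e-01]), 'joint_vel': array([-0.00103487,  0.00062382,  0.00154831, -0.00107341,  0.00328064,
       -0.00081276]), 'joint_efforts': array([-2.17121262e-03, -4.33866334e+01, -3.41848648e+01,  7.01342197e-02,
        3.84517747e-02, -8.43838211e-05]), 'tcp_pos': array([0.19042181, 0.54228683, 0.40381562]), 'tcp_rot': array([-0.69647444,  0.69761731, -0.11906498,  0.11864644]), 'ft_force': array([ 0.04421805, -0.55672146,  0.8296014 ]), 'ft_torque': array([ 0.00353503, -0.00633653,  0.0265502 ]), 'grip_width': 1.0059906851199258}
[[ 9.43493103e-01 -8.55153432e-04  3.31391059e-01]
 [-3.31392015e-01 -1.49377420e-03  9.43491972e-01]
 [-3.11806983e-04 -9.99998519e-01 -1.69275668e-03]]
top {'fov_y': 43.60906490861306, 'cx': 314.5962027082053, 'cy': 201.89206660262303, 'extrinsics': array([[ 7.48096272e-04,  9.96403539e-01, -8.47314988e-02,
         4.65911594e-01],
       [-9.99727846e-01, -1.23046851e-03, -2.32963641e-02,
        -9.75285856e-02],

[... 165 characters left out ...]
00]])}
side {'fov_y': 57.878711147657995, 'cx': 320.14620476202873, 'cy': 198.00978712883088, 'extrinsics': array([[-0.99330827,  0.08651748, -0.0765075 ,  0.51711118],
       [-0.11538234, -0.71437223,  0.69018782,  0.51008766],
       [ 0.00505848,  0.69439689,  0.71957444,  0.73363363],
       [ 0.        ,  0.        ,  0.        ,  1.        ]])}
wrist {'fov_y': 59.639450170550205, 'cx': 313.4847288361054, 'cy': 198.79369326869414, 'extrinsics': array([[ 0.33178948, -0.9101589 , -0.24804538,  0.12622856],
       [ 0.94335197,  0.31964716,  0.08895368,  0.56513866],
       [-0.00167498, -0.263508  ,  0.96465576,  0.38428645],
       [ 0.        ,  0.        ,  0.        ,  1.        ]])}
```

View pics/top0.png

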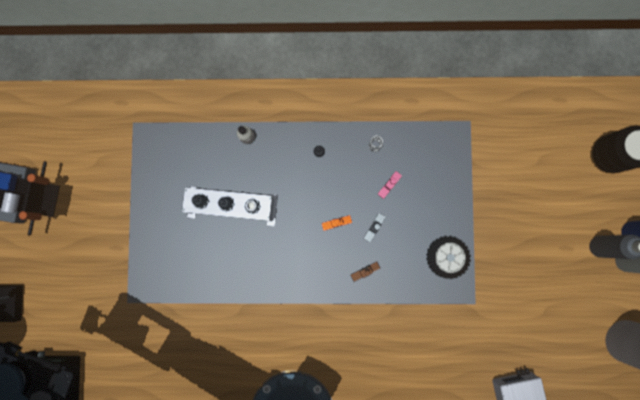

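View pics/side0.png

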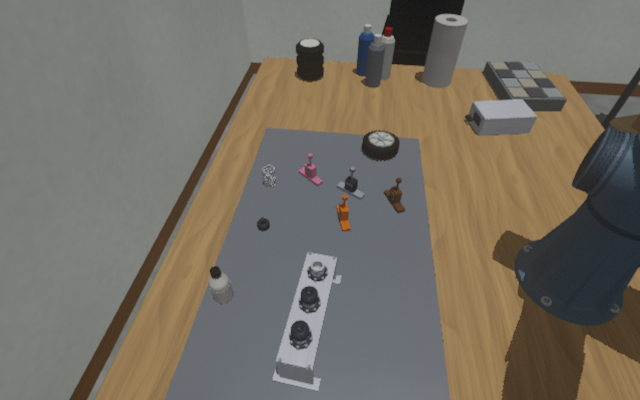

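In the top picture, four things are gauge-shaped: steel with a dark body (375,228), orange (337,222), pink (390,185) and brown (366,271). Only the steel one fits the description. The open damper is at (252,206) in the top view and (317,270) in the side view. One enlarged crop should confirm both.

```bash
python3 - <<'E'
import cv2,numpy as np
t=cv2.imread("pics/top0.png"); s=cv2.imread("pics/side0.png")
a=lambda im,x,y,w,h,k:cv2.resize(im[y:y+h,x:x+w],None,fx=k,fy=k,interpolation=cv2.INTER_CUBIC)
top=np.hstack([a(t,350,205,50,37,8),a(t,235,188,50,37,8)])
bot=np.hstack([a(s,325,163,50,37,8),a(s,292,250,50,37,8)])
cv2.imwrite("pics/crop1.png",np.vstack([top,bot]))
E
```

```text
(no output)
```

View pics/crop1.png

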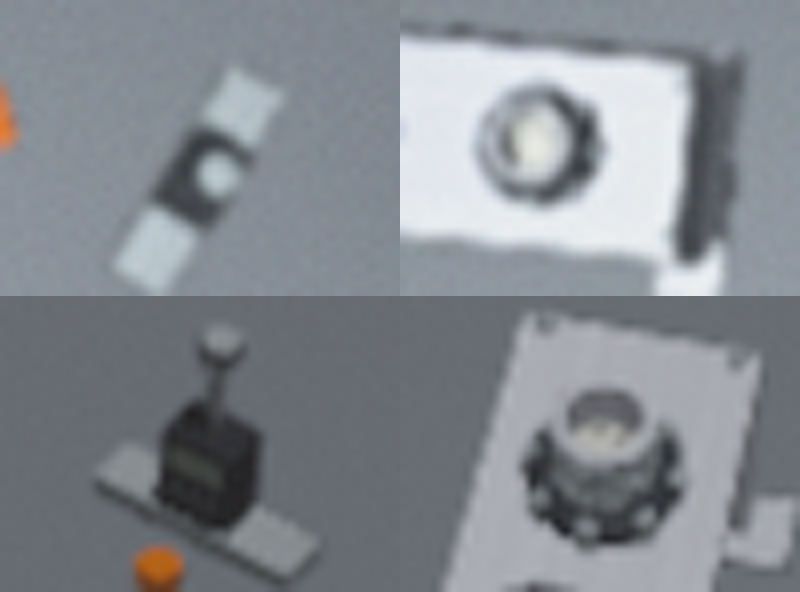

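Confirmed: the steel beam with the dark body and steel knob is the gauge, with its knob at top (376.9,226.9) and side (352.8,167.3). The open tube with the white piston has its rim at top (251.3,205.5) and side (317.6,264.9).

```bash
python3 - <<'E'
from h import *
T=optics.get_calibration("top");S=optics.get_calibration("side");s=telemetry.sense();M=rot(s)
def tri(a,b):
    o1,d1=ray(T,*a);o2,d2=ray(S,*b);d1/=np.linalg.norm(d1);d2/=np.linalg.norm(d2)
    k=np.linalg.lstsq(np.c_[d1,-d2],o2-o1,rcond=None)[0];return (o1+k[0]*d1).round(4),(o2+k[1]*d2).round(4)
print("knob",onz(T,376.9,226.9,.089),onz(S,352.8,167.3,.089),tri((376.9,226.9),(352.8,167.3)))
e=[onz(T,382.5,215.1,.01),onz(T,366.9,239.9,.01)];f=[onz(S,339,183.75,.01),onz(S,362.75,196.6,.01)]
for q in(e,f):
    d=q[0]-q[1];print("base",(q[0]+q[1])/2,np.linalg.norm(d),np.degrees(np.arctan2(d[1],d[0])))
print("rim",onz(T,251.3,205.5,.116),onz(S,317.6,264.9,.116),tri((251.3,205.5),(317.6,264.9)))
for y,u in((0,(185,188)),): pass
for p in((185,188),(277,194),(276,221),(183,213)):print("plate",onz(T,*p,.086))
print("jaw angle",np.degrees(np.arctan2(M[1,2],M[0,2])), "tip",s['tcp_pos'])
E
```

```text
knob [ 0.51234371 -0.23190421  0.089     ] [ 0.51142941 -0.23326047  0.089     ] (array([ 0.5123, -0.2318,  0.0904]), array([ 0.5114, -0.2317,  0.0903]))
base [ 0.51347243 -0.23372609  0.01      ] 0.08265311094353248 -32.511084708886926
base [ 0.5115457  -0.22559852  0.01      ] 0.08253051333728954 -31.99180387836224
rim [0.56758678 0.09924666 0.116     ] [0.56627316 0.10421627 0.116     ] (array([0.5681, 0.1002, 0.1099]), array([0.5668, 0.1002, 0.1098]))
plate [0.61756079 0.28410726 0.086     ]
plate [0.60086201 0.03480853 0.086     ]
plate [0.52824607 0.03697221 0.086     ]
plate [0.54987276 0.28797767 0.086     ]
jaw angle 70.6460942080367 tip [0.19046285 0.54236262 0.4040599 ]
```

View pics/wrist0.png

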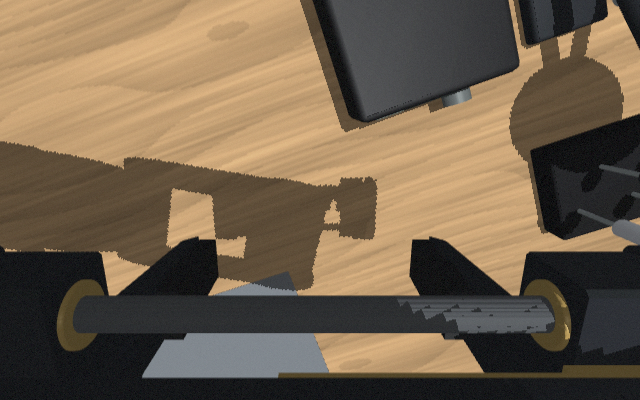

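The wrist picture shows only the bench edge and the fingers. I'll keep the height and travel to above the gauge, with the jaws lined up to its own y (turn of about +12.6°).

step_arm --steps '[[5,[13.8,0,-15.4],0],[5,[13.8,0,-15.4],0],[5,[13.8,0,-15.4],0],[5,[13.8,0,-15.4],0],[5,[13.8,0,-15.4],0]]'

```text
time_s: 0.57
tcp_pos: [0.2697, 0.3497, 0.4043]
tcp_rot: [-0.697, 0.697, -0.119, 0.118]
ft_force: [0.7, 0.7, 0.1]
grip_width: 0.643
```

step_arm --steps '[[5,[13.8,0,-15.4],0],[5,[13.8,0,-15.4],0],[5,[13.8,0,-15.4],0],[5,[13.8,0,-15.4],0],[5,[13.8,0,-15.4],0]]'

```text
time_s: 0.98
tcp_pos: [0.3489, 0.1585, 0.4048]
tcp_rot: [0.697, -0.697, 0.119, -0.119]
ft_force: [0.8, -0.1, -0.8]
grip_width: 0.568
```

step_arm --steps '[[5,[13.8,0,-15.4],0],[5,[13.8,0,-15.4],0],[5,[13.8,0,-15.4],0],[5,[13.8,0,-15.4],0],[5,[13.8,0,-15.4],0]]'

```text
time_s: 1.4
tcp_pos: [0.4282, -0.0329, 0.4048]
tcp_rot: [-0.697, 0.697, -0.119, 0.119]
ft_force: [0.5, 0.6, 0.4]
grip_width: 0.568
```

step_arm --steps '[[5,[13.8,0,-15.4],6],[5,[13.8,0,-15.4],12.6],[5,[13.8,0,-15.4],12.6],[5,[13.8,0,-15.4],12.6],[5,[13.8,0,-15.4],12.6]]'

```text
time_s: 1.82
tcp_pos: [0.5075, -0.2239, 0.4043]
tcp_rot: [0.68, -0.68, 0.195, -0.195]
ft_force: [-0.0, 0.1, -0.1]
grip_width: 0.57
```

```bash
python3 - <<'E'
from h import *
s=telemetry.sense();M=rot(s);c=optics.get_calibration("wrist");im=optics.grab_frame("wrist");cv2.imwrite("pics/w1.png",im)
print(s['tcp_pos'],M.round(4),"jaw",np.degrees(np.arctan2(M[1,2],M[0,2])),np.array(c['extrinsics'])[:3,3])
print("pred knob px",proj(c,[.512,-.232,.089]),"tool axis at z .05",proj(c,s['tcp_pos']+M[:,1]*.354))
E
```

```text
[ 0.50749663 -0.22391338  0.40430164] [[ 8.481e-01 -3.000e-04  5.299e-01]
 [-5.299e-01  2.000e-04  8.481e-01]
 [-4.000e-04 -1.000e+00  0.000e+00]] jaw 58.001848024660276 [ 0.44978381 -0.18758432  0.38468632]
pred knob px (np.float64(308.2467764917409), np.float64(193.86776156654312)) tool axis at z .05 (np.float64(313.3893968639126), np.float64(175.7648353197085))
```

View pics/w1.png

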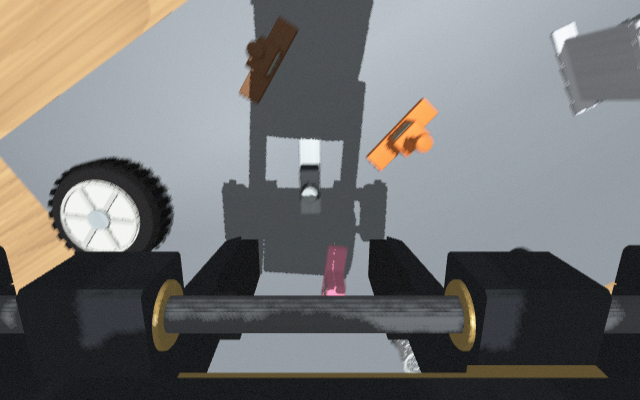

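The wrist picture shows the steel gauge in shadow, its knob at (310,192) and its beam nearly vertical in the picture, so it is aligned. I'll centre on it, go down to just above the knob and check from near.

step_arm --steps '[[5,[0.7,4,-0.3],0],[5,[0.7,8,-0.3],0],[5,[0.7,11,-0.3],0],[5,[0.7,11,-0.3],0],[5,[0.7,11,-0.3],0]]'

```text
time_s: 2.28
tcp_pos: [0.5109, -0.2273, 0.2933]
tcp_rot: [0.68, -0.679, 0.196, -0.193]
ft_force: [0.5, 0.2, -0.6]
grip_width: 0.564
```

```bash
python3 - <<'E'
from h import *
s=telemetry.sense();M=rot(s);c=optics.get_calibration("wrist");im=optics.grab_frame("wrist");cv2.imwrite("pics/w2.png",im)
print(s['tcp_pos'])
for z in(.089,.048,.01):print(z,proj(c,s['tcp_pos']+M[:,1]*(s['tcp_pos'][2]-z)))
cr=im[70:270,220:400];g=np.clip((cr/255.)**.5*255,0,255).astype(np.uint8)
cv2.imwrite("pics/w2c.png",cv2.resize(g,None,fx=3,fy=3,interpolation=cv2.INTER_CUBIC))
E
```

```text
[ 0.51094774 -0.22726569  0.29332497]
0.089 (np.float64(313.31304148410317), np.float64(229.11361719873918))
0.048 (np.float64(313.3639965168997), np.float64(208.00628148417715))
0.01 (np.float64(313.398007831228), np.float64(193.91761957533848))
```

View pics/w2c.png

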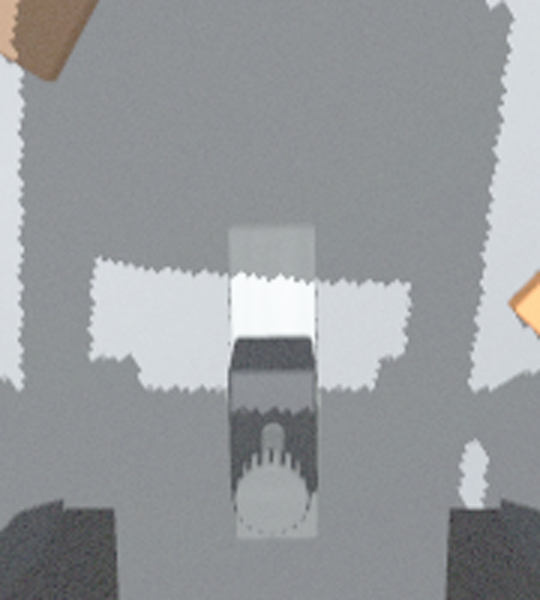

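Knob top is at crop (272,497), full frame (310.7,235.7). The beam ends are at (310.7,145.3) and (310.7,249.3), and the beam is parallel to the picture's vertical.

```bash
python3 - <<'E'
from h import *
s=telemetry.sense();M=rot(s);c=optics.get_calibration("wrist")
k=onz(c,310.7,235.7,.089);a=onz(c,310.7,145.3,.01);b=onz(c,311,249.3,.01)
print(s['tcp_pos'],k,(a+b)/2,np.linalg.norm(a-b),np.degrees(np.arctan2(*(b-a)[1::-1])))
for p in(k,(a+b)/2):print((p-s['tcp_pos'])@M*100)
E
```

```text
[ 0.51184756 -0.22784824  0.29559272] [ 0.51517413 -0.23165449  0.089     ] [ 0.51510903 -0.23221939  0.01      ] 0.08513539547467808 -31.92088621699654
[ 0.48174191 20.65931722 -0.14696045]
[ 0.50537051 28.55931952 -0.19833141]
```

step_arm --steps '[[5,[0.4,0,-0.15],0],[5,[0.4,3,-0.15],0],[5,[0.4,6,-0.15],0],[5,[0.4,8,-0.15],0],[5,[0.4,8.5,-0.15],0]]'

```text
time_s: 2.75
tcp_pos: [0.5141, -0.2311, 0.2089]
tcp_rot: [0.68, -0.68, 0.195, -0.194]
ft_force: [0.1, 0.0, -0.4]
grip_width: 0.567
```

step_arm --steps '[[5,[0,0.4,0],0],[5,[0,0.8,0],0],[5,[0,1.2,0],0],[5,[0,1.2,0],0],[5,[0,1.2,0],0]]'

```text
time_s: 3.17
tcp_pos: [0.5145, -0.2315, 0.1987]
tcp_rot: [-0.68, 0.68, -0.194, 0.195]
ft_force: [-0.1, 0.8, 0.2]
grip_width: 0.568
```

step_arm --steps '[[3,[0,0,0],0],[2,[0,0,0],0],[1,[0,0,0],0],[0.5,[0,0,0],0],[0.5,[0,0,0],0]]'

```text
time_s: 3.58
tcp_pos: [0.5142, -0.2313, 0.1978]
tcp_rot: [-0.68, 0.68, -0.195, 0.195]
ft_force: [0.2, 0.6, 1.4]
grip_width: 0.222
```

step_arm --steps '[[0.5,[0,0,0],0],[0.5,[0,0,0],0],[0.5,[0,0,0],0],[0.5,[0,0,0],0],[0.5,[0,0,0],0]]'

```text
time_s: 4.0
tcp_pos: [0.5142, -0.2313, 0.1978]
tcp_rot: [-0.68, 0.68, -0.195, 0.195]
ft_force: [-1.3, -0.0, 2.6]
grip_width: 0.222
```

The jaws hold the body at 19.6 mm opening. I'll lift it and carry it beside the open damper so the wrist camera can see the rim.

step_arm --steps '[[0.5,[0,-1,0],0],[0.5,[0,-4,0],0],[0.5,[0,-8,0],0],[0.5,[0,-12,0],0],[0.5,[0,-15,0],0]]'

```text
time_s: 4.42
tcp_pos: [0.5141, -0.2311, 0.3508]
tcp_rot: [-0.68, 0.68, -0.194, 0.195]
ft_force: [0.3, -0.3, -2.8]
grip_width: 0.224
```

step_arm --steps '[[0.5,[-0.6,-2,2],0],[0.5,[-1.2,-3,5],0],[0.5,[-1.8,-4,8],0],[0.5,[-2.4,-4,11],0],[0.5,[-3,-4,14],0]]'

```text
time_s: 4.83
tcp_pos: [0.5629, -0.0952, 0.3888]
tcp_rot: [-0.68, 0.68, -0.194, 0.195]
ft_force: [-0.1, 0.9, -4.5]
grip_width: 0.226
```

step_arm --steps '[[0.5,[-0.6,0,3.5],0],[0.5,[-1.2,0,7],0],[0.5,[-1.8,0,10.5],0],[0.5,[-2.6,0,14],0],[0.5,[-3.1,0,17],0]]'

```text
time_s: 5.25
tcp_pos: [0.6263, 0.0666, 0.3875]
tcp_rot: [0.68, -0.68, 0.195, -0.194]
ft_force: [-0.9, -0.4, -2.8]
grip_width: 0.222
```

step_arm --steps '[[0.5,[0,0,0],0],[0.5,[0,0,0],0],[0.5,[0,0,0],0],[0.5,[0,0,0],0]]'

```text
time_s: 5.58
tcp_pos: [0.6261, 0.0631, 0.3875]
tcp_rot: [-0.68, 0.68, -0.195, 0.195]
ft_force: [-0.5, -0.5, -4.1]
grip_width: 0.224
```

```bash
python3 - <<'E'
from h import *
s=telemetry.sense();M=rot(s);c=optics.get_calibration("wrist");im=optics.grab_frame("wrist");cv2.imwrite("pics/w3.png",im)
print(s['tcp_pos'],s['ft_force'],s['grip_width'],M.round(4))
for y in(.099,.104):print(proj(c,[.567,y,.116]))
np.savez("w3.npz",E=c['extrinsics'],t=s['tcp_pos'],M=M)
E
```

```text
[0.62607684 0.06312846 0.38746206] [-0.53972339 -0.53862169 -4.0760159 ] 0.22408293016766156 [[ 8.479e-01 -1.000e-03  5.301e-01]
 [-5.301e-01 -3.000e-04  8.479e-01]
 [-7.000e-04 -1.000e+00 -8.000e-04]]
(np.float64(312.32895656110634), np.float64(102.21636691669198))
(np.float64(318.43663525194296), np.float64(98.24904412105545))
```

View pics/w3.png

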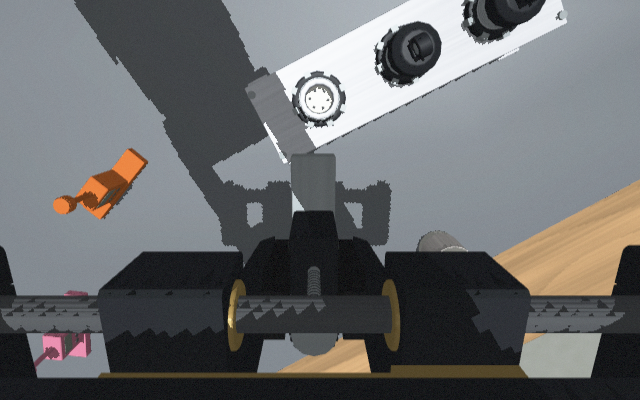

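Rim is at about (319,98); the gauge hangs straight in the jaws. An enlarged crop will give the rim and the held beam.

```bash
python3 - <<'E'
import cv2,numpy as np
im=cv2.imread("pics/w3.png");im=((im/255.)**.7*255).astype(np.uint8)
a=cv2.resize(im[65:130,285:355],None,fx=8,fy=8,interpolation=cv2.INTER_CUBIC)
b=cv2.resize(im[145:225,285:345],None,fx=4,fy=4,interpolation=cv2.INTER_CUBIC)
o=np.zeros((520,800,3),np.uint8);o[:,:560]=a;o[:320,560:]=b;cv2.imwrite("pics/w3c.png",o)
E
```

```text
(no output)
```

View pics/w3c.png

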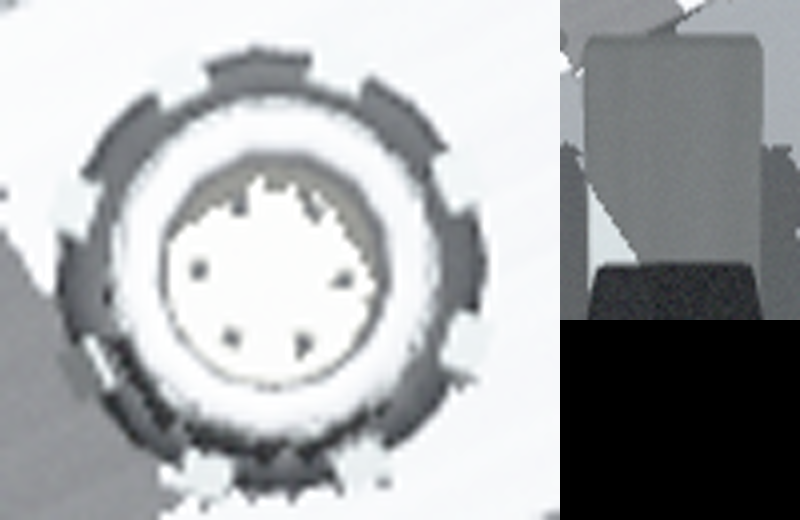

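```bash
python3 - <<'E'
from h import *
n=np.load("w3.npz");c=optics.get_calibration("wrist");c['extrinsics']=n['E'];t,M=n['t'],n['M']
r=onz(c,319.5,98.5,.116);e=onz(c,313.3,154.0,t[2]-.1878)
print("rim",r,(r-t)@M*100,"beam end",(e-t)@M*100)
# check rim diameter: outer 327/8 px wide
print(np.linalg.norm(onz(c,299.1,98.5,.116)-onz(c,340,98.5,.116)))
print(np.array(telemetry.sense()['tcp_pos']))
E
```

```text
rim [0.56753345 0.10453714 0.116     ] [-7.14029562 27.15085286  0.42885323] beam end [-4.45805760e+00  1.87831046e+01  4.72903007e-03]
0.028373262538304637
[0.62614083 0.0629075  0.3876193 ]
```

The rim lies at tool x −7.1 cm and z +0.43 cm. The gauge is centred in the jaws to within about 1.3 mm. I'll move over the rim, stop about 6 mm above it and check.

step_arm --steps '[[0.5,[-2,0,0.43],0],[0.5,[-4,0,0.43],0],[0.5,[-6,1,0.43],0],[0.5,[-7.05,2.5,0.43],0],[0.5,[-7.05,4,0.43],0]]'

```text
time_s: 6.05
tcp_pos: [0.5673, 0.1051, 0.3479]
tcp_rot: [0.68, -0.68, 0.195, -0.195]
ft_force: [0.3, -0.2, -3.2]
grip_width: 0.226
```

step_arm --steps '[[0.5,[0,1,0],0],[0.5,[0,2,0],0],[0.5,[0,2.8,0],0],[0.5,[0,2.8,0],0],[0.5,[0,2.8,0],0]]'

```text
time_s: 6.47
tcp_pos: [0.5692, 0.1045, 0.3194]
tcp_rot: [-0.68, 0.68, -0.195, 0.195]
ft_force: [-0.4, 0.7, -3.6]
grip_width: 0.225
```

```bash
python3 - <<'E'
from h import *
s=telemetry.sense();M=rot(s);t=s['tcp_pos'];c=optics.get_calibration("wrist");w=optics.grab_frame("wrist");S=optics.get_calibration("side");sd=optics.grab_frame("side")
cv2.imwrite("pics/w4.png",w);cv2.imwrite("pics/s4.png",sd);print(t,s['ft_force'],s['grip_width'])
print("axis wrist z=.116",proj(c,[t[0],t[1],.116])," side",proj(S,[t[0],t[1],.116]))
g=lambda i:((i/255.)**.6*255).astype(np.uint8)
a=cv2.resize(g(w)[130:250,250:380],None,fx=3,fy=3,interpolation=cv2.INTER_CUBIC)
b=cv2.resize(g(sd)[225:300,285:345],None,fx=6,fy=6,interpolation=cv2.INTER_CUBIC)
o=np.zeros((450,760,3),np.uint8);o[:360,:390]=a;o[:,400:]=b;cv2.imwrite("pics/c4.png",o)
E
```

```text
[0.56915365 0.1045486  0.31941293] [-0.35948859  0.71468373 -3.56878333] 0.2249022989252008
axis wrist z=.116 (np.float64(313.38129852494), np.float64(229.86990144249188))  side (np.float64(316.15992076772085), np.float64(264.894965562602))
```

View pics/c4.png

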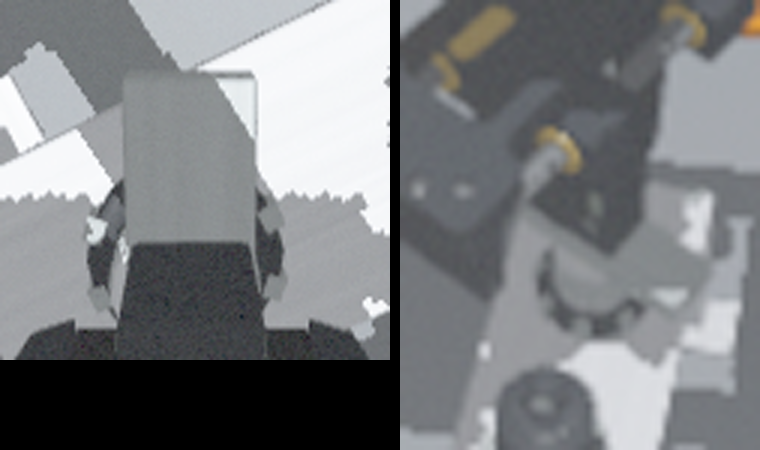

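In both views the gauge sits centred over the tube: wrist beam centre u=313.3 against collar centre 312.5, and side axis (316.2,264.9) against rim (317.6,264.9). I'll lower it gently and watch the force.

step_arm --steps '[[0.5,[0,0.15,0],0],[0.5,[0,0.3,0],0],[0.5,[0,0.4,0],0],[0.5,[0,0.45,0],0],[0.5,[0,0.45,0],0]]'

```text
time_s: 6.98
tcp_pos: [0.5689, 0.1051, 0.3151]
tcp_rot: [-0.68, 0.68, -0.195, 0.195]
ft_force: [-0.2, -0.4, -3.4]
grip_width: 0.224
```

step_arm --steps '[[0.5,[0,0.03,0],0],[0.5,[0,0.06,0],0],[0.5,[0,0.09,0],0],[0.5,[0,0.09,0],0],[0.5,[0,0.09,0],0]]'

```text
time_s: 7.4
tcp_pos: [0.5689, 0.105, 0.3143]
tcp_rot: [-0.68, 0.68, -0.195, 0.195]
ft_force: [0.7, 1.3, -4.6]
grip_width: 0.227
```

step_arm --steps '[[0.5,[0,0.03,0],0],[0.5,[0,0.05,0],0],[0.5,[0,0.05,0],0]]'

```text
time_s: 7.65
tcp_pos: [0.5689, 0.105, 0.3139]
tcp_rot: [-0.68, 0.68, -0.195, 0.195]
ft_force: [-0.6, -0.2, -3.1]
grip_width: 0.228
```

step_arm --steps '[[0.5,[0,0.03,0],0],[0.5,[0,0.05,0],0],[0.5,[0,0.05,0],0]]'

```text
time_s: 7.9
tcp_pos: [0.569, 0.105, 0.3138]
tcp_rot: [-0.68, 0.68, -0.194, 0.195]
ft_force: [-1.7, -0.6, 1.2]
grip_width: 0.225
```

Contact with the rim came at the predicted height. Open slightly and see that it stands.

step_arm --steps '[[2.4,[0,0,0],0],[3,[0,0,0],0],[4,[0,0,0],0],[4,[0,0,0],0],[4,[0,0,0],0]]'

```text
time_s: 8.32
tcp_pos: [0.569, 0.105, 0.3134]
tcp_rot: [0.68, -0.68, 0.195, -0.195]
ft_force: [0.4, 0.0, -0.5]
grip_width: 0.453
```

step_arm --steps '[[4,[0,-1,0],0],[4,[0,-3,0],0],[4,[0,-6,0],0],[4,[0,-8,0],0],[4,[0,-8,0],0]]'

```text
time_s: 8.73
tcp_pos: [0.5703, 0.1051, 0.3995]
tcp_rot: [0.681, -0.679, 0.191, -0.198]
ft_force: [0.8, -0.1, 0.4]
grip_width: 0.458
```

```bash
python3 - <<'E'
from h import *
s=telemetry.sense();M=rot(s);t=s['tcp_pos'];c=optics.get_calibration("wrist");w=optics.grab_frame("wrist");S=optics.get_calibration("side");sd=optics.grab_frame("side")
cv2.imwrite("pics/w5.png",w);cv2.imwrite("pics/s5.png",sd);print(t,s['ft_force'],s['grip_width'])
print("axis wrist z=.206,.116",proj(c,[t[0],t[1],.206]),proj(c,[t[0],t[1],.126])," side",proj(S,[t[0],t[1],.206]),proj(S,[t[0],t[1],.116]))
g=lambda i:((i/255.)**.6*255).astype(np.uint8)
a=cv2.resize(g(w)[130:280,250:380],None,fx=3,fy=3,interpolation=cv2.INTER_CUBIC)
b=cv2.resize(g(sd)[215:290,285:345],None,fx=6,fy=6,interpolation=cv2.INTER_CUBIC)
o=np.zeros((450,760,3),np.uint8);o[:450,:390]=a;o[:,400:]=b;cv2.imwrite("pics/c5.png",o)
E
```

```text
[0.57027528 0.10509288 0.39947364] [ 0.75784285 -0.06087632  0.37495631] 0.45814650420814657
axis wrist z=.206,.116 (np.float64(311.504213360061), np.float64(233.5012532142569)) (np.float64(311.6200800733081), np.float64(194.41004481940357))  side (np.float64(315.37539012371974), np.float64(237.5318170889638)) (np.float64(315.5735871446448), np.float64(265.0665586435122))
```

View pics/c5.png

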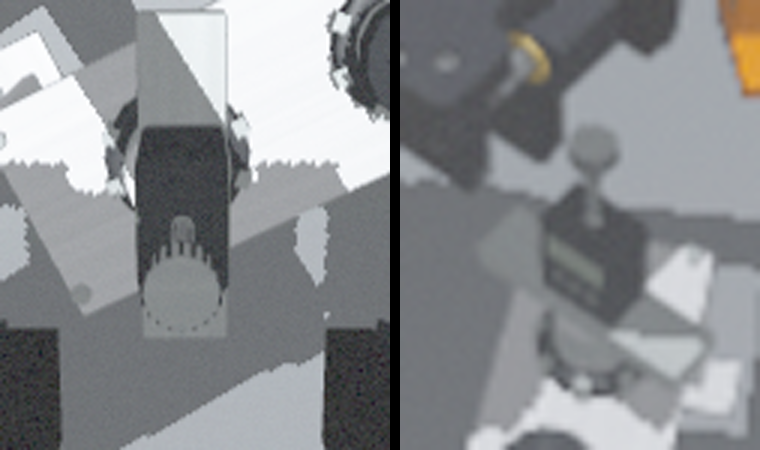

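The gauge stands upright and centred on the rim; the knob is about 2–3 mm toward −x of the tool axis. I'll close the fingers above the knob, centre them and come down close.

step_arm --steps '[[0,[-0.2,0,-0.05],0],[0,[-0.2,0,-0.05],0],[0,[-0.2,0,-0.05],0],[0,[-0.2,0,-0.05],0],[0,[-0.2,0,-0.05],0]]'

```text
time_s: 9.25
tcp_pos: [0.5669, 0.1056, 0.3926]
tcp_rot: [-0.68, 0.68, -0.195, 0.194]
ft_force: [0.7, -0.8, 0.5]
grip_width: 0.1
```

```bash
python3 - <<'E'
from h import *
s=telemetry.sense();M=rot(s);t=s['tcp_pos'];c=optics.get_calibration("wrist");w=optics.grab_frame("wrist");cv2.imwrite("pics/w6.png",w)
print(t,s['ft_force'],s['grip_width']);print("axis",proj(c,[t[0],t[1],.2055]))
a=cv2.imread("pics/w5.png");gb=cv2.cvtColor(a,6)
tm=gb[212:243,292:330];r=cv2.matchTemplate(cv2.cvtColor(w,6)[190:280,270:350],tm,cv2.TM_CCOEFF_NORMED);_,m,_,l=cv2.minMaxLoc(r)
u,v=270+l[0]+310.3-292,190+l[1]+226.7-212;print("knob px",u,v,m,(onz(c,u,v,.2055)-t)@M*100)
E
```

```text
[0.5668569  0.10564365 0.3926188 ] [ 0.69705762 -0.76925371  0.48077596] 0.10027045675413288
axis (np.float64(313.45390028013196), np.float64(241.14203406833724))
knob px 314.29999999999995 236.7 0.6671232581138611 [-0.22451774 18.71209249  0.05577138]
```

```bash
python3 - <<'E'
from h import *
w=cv2.imread("pics/w6.png");g=((w/255.)**.5*255).astype(np.uint8)
cv2.imwrite("pics/w6c.png",cv2.resize(g[110:260,240:390],None,fx=4,fy=4,interpolation=cv2.INTER_CUBIC))
c=optics.get_calibration("wrist")
for z in(.126,.116,.095):print(z,proj(c,[.5675,.1045,z]))
E
```

```text
0.126 (np.float64(312.61614963358744), np.float64(201.28171077168628))
0.116 (np.float64(312.65854656105574), np.float64(197.7447316832741))
0.095 (np.float64(312.7382895300924), np.float64(191.09214549902444))
```

View pics/w6c.png

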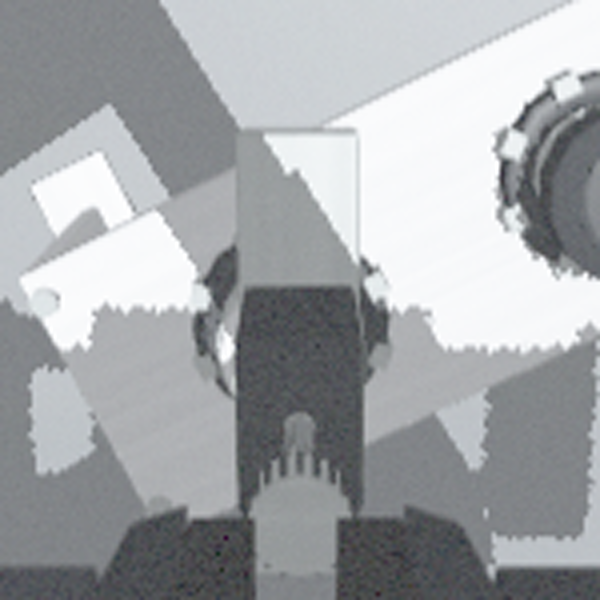

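The knob at about (315.3,240) lies on the tool axis within about 1 mm. The collar centre (313,191) matches the predicted rim, and the beam is offset from it by about 2 mm at most. Coming down onto the knob.

step_arm --steps '[[0,[0,0,0.1],0],[0,[0,0.4,0.1],0],[0,[0,1,0.1],0],[0,[0,1.4,0.1],0],[0,[0,1.6,0.1],0]]'

```text
time_s: 9.72
tcp_pos: [0.5672, 0.1065, 0.376]
tcp_rot: [-0.68, 0.68, -0.195, 0.194]
ft_force: [0.1, -0.6, -0.6]
grip_width: 0.01
```

step_arm --steps '[[0,[0,0.1,0],0],[0,[0,0.2,0],0],[0,[0,0.3,0],0],[0,[0,0.4,0],0],[0,[0,0.5,0],0]]'

```text
time_s: 10.13
tcp_pos: [0.5676, 0.1065, 0.3724]
tcp_rot: [0.68, -0.68, 0.194, -0.195]
ft_force: [0.7, 0.4, -0.6]
grip_width: 0.005
```

step_arm --steps '[[0,[0,0.1,0],0],[0,[0,0.2,0],0],[0,[0,0.3,0],0],[0,[0,0.3,0],0]]'

```text
time_s: 10.47
tcp_pos: [0.5675, 0.1065, 0.3693]
tcp_rot: [-0.68, 0.68, -0.195, 0.195]
ft_force: [0.2, -0.3, -1.1]
grip_width: 0.003
```

step_arm --steps '[[0,[0,0.1,0],0],[0,[0,0.2,0],0],[0,[0,0.3,0],0]]'

```text
time_s: 10.72
tcp_pos: [0.5675, 0.1065, 0.3663]
tcp_rot: [0.68, -0.68, 0.195, -0.195]
ft_force: [0.2, 0.2, 1.0]
grip_width: 0.002
```

step_arm --steps '[[0,[0,0.1,0],0],[0,[0,0.2,0],0]]'

```text
time_s: 10.88
tcp_pos: [0.5675, 0.1065, 0.3642]
tcp_rot: [0.68, -0.68, 0.195, -0.195]
ft_force: [-0.1, -0.2, 1.2]
grip_width: 0.004
```

```bash
python3 -c "
from h import *
print(manip.tip_extent)
S=optics.get_calibration('side');t=telemetry.sense()['tcp_pos'];print(t);f=[telemetry.sense()['ft_force'][2] for _ in range(3)];print(f)
optics.grab_frame('top');print(telemetry.sense()['ft_force']);optics.grab_frame('top');print(telemetry.sense()['ft_force'])"
```

```text
0.166
[0.56751317 0.10649721 0.36424665]
[np.float64(1.228901192916474), np.float64(1.228901192916474), np.float64(1.228901192916474)]
[ 0.7652456  -0.07376812  1.31585722]
[-0.83656215  0.3864817  -0.75022551]
```

The rod is sliding (about 1.2 N); travel is now roughly 5.8 mm. From here I take 0.6 mm steps and look at the force after each.

step_arm --steps '[[0,[0,0.03,0],0],[0,[0,0.06,0],0],[0,[0,0.06,0],0]]'

```text
time_s: 11.23
tcp_pos: [0.5675, 0.1065, 0.3636]
tcp_rot: [-0.68, 0.68, -0.195, 0.195]
ft_force: [0.2, 0.2, 0.6]
grip_width: 0.002
```

step_arm --steps '[[0,[0,0.03,0],0],[0,[0,0.06,0],0]]'

```text
time_s: 11.4
tcp_pos: [0.5675, 0.1066, 0.3631]
tcp_rot: [0.68, -0.68, 0.195, -0.195]
ft_force: [-0.1, 0.2, 1.9]
grip_width: 0.004
```

step_arm --steps '[[0,[0,0.03,0],0],[0,[0,0.06,0],0]]'

```text
time_s: 11.57
tcp_pos: [0.5675, 0.1065, 0.3625]
tcp_rot: [-0.68, 0.68, -0.195, 0.195]
ft_force: [-1.2, -0.2, 2.5]
grip_width: 0.004
```

step_arm --steps '[[0,[0,0.03,0],0],[0,[0,0.06,0],0]]'

```text
time_s: 11.73
tcp_pos: [0.5675, 0.1065, 0.3619]
tcp_rot: [-0.68, 0.68, -0.195, 0.195]
ft_force: [0.2, 0.5, 0.7]
grip_width: 0.003
```

step_arm --steps '[[0,[0,0.04,0],0],[0,[0,0.07,0],0]]'

```text
time_s: 11.9
tcp_pos: [0.5675, 0.1065, 0.3612]
tcp_rot: [0.68, -0.68, 0.195, -0.195]
ft_force: [-0.7, 0.7, 0.7]
grip_width: 0.006
```

step_arm --steps '[[0,[0,0.04,0],0],[0,[0,0.07,0],0]]'

```text
time_s: 12.07
tcp_pos: [0.5675, 0.1065, 0.3604]
tcp_rot: [-0.68, 0.68, -0.195, 0.195]
ft_force: [-1.0, -1.0, 1.1]
grip_width: 0.005
```

step_arm --steps '[[0,[0,0.04,0],0],[0,[0,0.07,0],0]]'

```text
time_s: 12.23
tcp_pos: [0.5675, 0.1065, 0.3598]
tcp_rot: [0.68, -0.68, 0.195, -0.195]
ft_force: [-0.1, -0.5, 1.3]
grip_width: 0.004
```

step_arm --steps '[[0,[0,0.04,0],0],[0,[0,0.07,0],0]]'

```text
time_s: 12.4
tcp_pos: [0.5675, 0.1065, 0.3591]
tcp_rot: [0.68, -0.68, 0.195, -0.195]
ft_force: [-1.5, -0.1, 1.2]
grip_width: 0.005
```

step_arm --steps '[[0,[0,0.04,0],0],[0,[0,0.07,0],0]]'

```text
time_s: 12.57
tcp_pos: [0.5675, 0.1065, 0.3584]
tcp_rot: [-0.68, 0.68, -0.195, 0.195]
ft_force: [-0.7, -0.3, 1.1]
grip_width: 0.004
```

step_arm --steps '[[0,[0,0.04,0],0],[0,[0,0.07,0],0]]'

```text
time_s: 12.73
tcp_pos: [0.5675, 0.1065, 0.3577]
tcp_rot: [0.68, -0.68, 0.195, -0.195]
ft_force: [-0.3, 0.6, 0.7]
grip_width: 0.002
```

step_arm --steps '[[0,[0,0.04,0],0],[0,[0,0.07,0],0]]'

```text
time_s: 12.9
tcp_pos: [0.5675, 0.1065, 0.357]
tcp_rot: [-0.68, 0.68, -0.195, 0.195]
ft_force: [0.1, 0.5, 1.4]
grip_width: 0.007
```

step_arm --steps '[[0,[0,0.04,0],0],[0,[0,0.07,0],0]]'

```text
time_s: 13.07
tcp_pos: [0.5675, 0.1065, 0.3563]
tcp_rot: [-0.68, 0.68, -0.195, 0.195]
ft_force: [-0.3, -0.4, 1.5]
grip_width: 0.006
```

step_arm --steps '[[0,[0,0.04,0],0],[0,[0,0.07,0],0]]'

```text
time_s: 13.23
tcp_pos: [0.5675, 0.1065, 0.3556]
tcp_rot: [-0.68, 0.68, -0.195, 0.195]
ft_force: [-0.1, -0.7, 1.4]
grip_width: 0.002
```

step_arm --steps '[[0,[0,0.04,0],0],[0,[0,0.07,0],0]]'

```text
time_s: 13.4
tcp_pos: [0.5675, 0.1065, 0.3549]
tcp_rot: [-0.68, 0.68, -0.195, 0.195]
ft_force: [-0.8, 0.8, 1.6]
grip_width: 0.005
```

step_arm --steps '[[0,[0,0.04,0],0],[0,[0,0.07,0],0]]'

```text
time_s: 13.57
tcp_pos: [0.5675, 0.1065, 0.3542]
tcp_rot: [0.68, -0.68, 0.195, -0.195]
ft_force: [0.0, 0.1, 1.6]
grip_width: 0.005
```

step_arm --steps '[[0,[0,0.04,0],0],[0,[0,0.07,0],0]]'

```text
time_s: 13.73
tcp_pos: [0.5675, 0.1065, 0.3534]
tcp_rot: [-0.68, 0.68, -0.195, 0.195]
ft_force: [-0.1, 0.1, 1.5]
grip_width: 0.004
```

step_arm --steps '[[0,[0,0.04,0],0],[0,[0,0.07,0],0]]'

```text
time_s: 13.9
tcp_pos: [0.5675, 0.1065, 0.3528]
tcp_rot: [-0.68, 0.68, -0.195, 0.195]
ft_force: [0.5, -0.6, 1.0]
grip_width: 0.004
```

step_arm --steps '[[0,[0,0.04,0],0],[0,[0,0.07,0],0]]'

```text
time_s: 14.07
tcp_pos: [0.5677, 0.1065, 0.3526]
tcp_rot: [0.68, -0.68, 0.194, -0.195]
ft_force: [-1.4, 0.0, 5.1]
grip_width: 0.006
```

Contact: the force jumped to 5.1 N and the arm stopped about 0.5 mm short of its target, at a depth of about 17 mm. I'll hold, then check.

step_arm --steps '[[0,[0,0,0],0],[0,[0,0,0],0],[0,[0,0,0],0],[0,[0,0,0],0],[0,[0,0,0],0]]'

```text
time_s: 14.48
tcp_pos: [0.5676, 0.1065, 0.3526]
tcp_rot: [0.68, -0.68, 0.194, -0.195]
ft_force: [-1.4, -0.4, 4.8]
grip_width: 0.006
```

It holds at 4.8 N with the piston standing still. Retract straight up, slowly at first.

step_arm --steps '[[0,[0,-0.05,0],0],[0,[0,-0.15,0],0],[0,[0,-0.5,0],0],[0,[0,-1.5,0],0],[0,[0,-4,0],0]]'

```text
time_s: 14.9
tcp_pos: [0.5664, 0.1065, 0.3893]
tcp_rot: [-0.679, 0.68, -0.197, 0.192]
ft_force: [-0.5, -1.1, -0.7]
grip_width: 0.002
```

step_arm --steps '[[0,[0,-4,0],0],[0,[0,-8,0],0],[0,[3,-10,-3],0],[0,[6,-10,-6],0],[0,[9,-10,-9],0]]'

```text
time_s: 15.32
tcp_pos: [0.595, -0.0118, 0.4959]
tcp_rot: [0.68, -0.68, 0.192, -0.196]
ft_force: [0.3, 0.3, -0.2]
grip_width: 0.003
```

```bash
python3 - <<'E'
from h import *
s=telemetry.sense();c=optics.get_calibration("wrist");w=optics.grab_frame("wrist");sd=optics.grab_frame("side");tp=optics.grab_frame("top")
for n,i in(("w7",w),("s7",sd),("t7",tp)):cv2.imwrite(f"pics/{n}.png",i)
print(s['tcp_pos'],proj(c,[.5675,.1045,.095]))
t0=cv2.imread("pics/top0.png");g=lambda i:((i/255.)**.6*255).astype(np.uint8)
o=np.zeros((590,800,3),np.uint8);o[:240,:400]=w[:240,120:520]
b=cv2.resize(g(sd)[220:290,280:350],None,fx=5,fy=5,interpolation=cv2.INTER_CUBIC);o[240:590,:350]=b
o[:190,420:780]=tp[115:305,125:485];o[200:390,420:780]=t0[115:305,125:485];cv2.imwrite("pics/c7.png",o)
E
```

```text
[ 0.5949767  -0.01181083  0.49587814] (np.float64(393.8959347179851), np.float64(84.71120915386349))
```

View pics/c7.png

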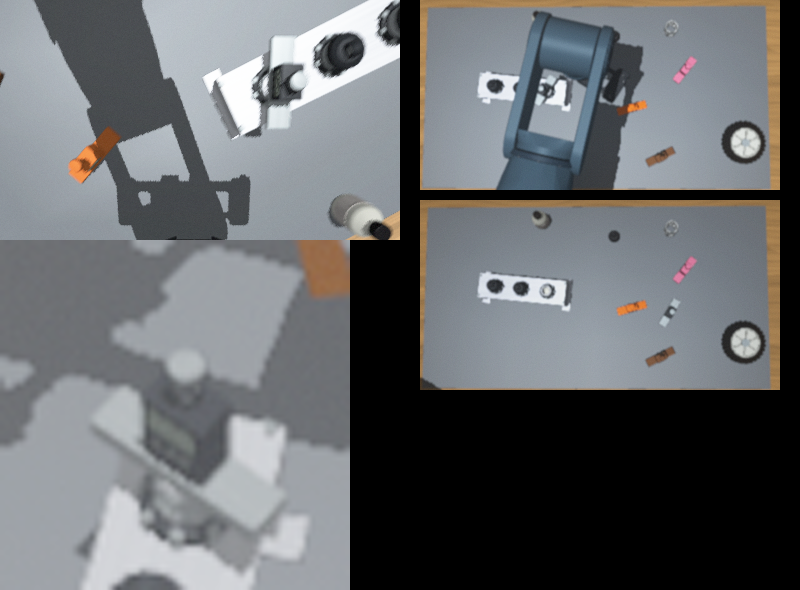

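The gauge stands level on the open rim with the knob clearly lowered. The wheel, spring and decoys are where they were; the cap and bottle were never approached. Handing in.

```bash
python3 -c "
from h import *
manip.close_job();print(telemetry.sense()['time_s'])"
```

```text
the job is handed in; nothing more can be done
the job is handed in; nothing more can be done
```

The job is handed in. The steel depth gauge stands on the open damper's rim with its rod down on the piston, at a depth of about 17 mm (estimated from the fingertip height at contact).

- **Placing:** I gripped the gauge by its dark body, carried it to the open damper and set it down. It met the rim at the predicted height, and I let go and backed off.
- **Pressing:** I pushed the knob down with closed fingertips in steps of about 0.7 mm. The force rose from about 1.5 N of rod friction to 5.1 N, and I held it at 4.8 N for 0.4 s. That is roughly 3.5 N on the piston, well under the 14 N limit. The measured fingertip height did not change while I held, so the piston did not slip. Then I withdrew straight up.
- **Last checks (at about 15 s):** the pictures show the gauge upright and flat across the rim with its knob lowered.
- **Centring:** before pressing, the gauge was about 2 mm off the bore's axis at most. An automatic knob match had suggested about 3.4 mm, but it was a poor match, and both values are inside the 6 mm tolerance. The first overhead estimate of the rim was also about 5 mm off in y from the side and wrist views. I used the wrist view.
- **Other objects:** the wheel, the spring and the three look-alikes show unmoved. The arm hid the cap and bottle in the last overhead picture, but the gripper never went near them.
- **Not measured:** the contact force left on the piston after letting go can't be read directly; I relied on the rod's friction to keep it in contact.

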